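# Square a gauge block into a latched corner fixture

## Task

Set up the squaring fixture and locate the gauge block in it: push the sliding end stop fully home, then turn the latch fully round behind it so it is locked, then press the loose gauge block, flat on the plate with its long side to the fence, into the corner so that it is flush against both the fence and the end stop. Finish while holding it there: do not let go, and keep pressing it firmly against both stops at once. Leave the loose hardware around the fixture where it lies.

Things in the scene. Friction and masses are not known exactly. Their poses are not given: they have to be found in the camera images.
- fixture: Squaring fixture: fixed aluminium plate 170 (x) x 300 (y) x 12 mm, flat on the table. Origin at its underside centre, z up, y along its length; 'fixture x, y' below are in this frame. Fence along its +x edge; end stop, then latch, towards its +y end. The finished corner is open to -x and -y: fence face at fixture x = +60 mm, stop face at y = +35 mm when home.
- fence: Fixed steel fence bar on the plate, 16 (x) x 165 (y) x 18 mm high (top 30 mm above the table), origin at its underside centre, axes as the fixture's. Its contact face looks to -x, at fixture x = +60 mm, from y = -130 to +35 mm. Plate, fence, stop and block are ground smooth (friction between them about 0.2).
- stop_post (a point): Mid-height of the round steel post (14 mm diameter, 34 to 70 mm above the table) on the end stop's top; this point is 56 mm above the table, right above the stop's origin. Pinch or push it to slide the stop.
- end_stop: Sliding end stop, 40 (x) x 30 (y) mm, top 34 mm above the table, axes as the fixture's. Origin under its centre, at fixture x = +25 mm, y = +50 mm when fully home (hard limit), up to +95 mm drawn back; starts drawn back 30 to 43 mm. Slides at about 2.5 N, stays where left; once latched it can give back 1.5 mm. Contact face (44 mm wide, 21 mm high) looks to -y, 15 mm from the origin.
- latch (a joint): Latch arm turning flat about a pivot at fixture x = +25, y = +126.5 mm, rad: 0 = open, arm points to -x; grows anticlockwise from above to pi/2 = locked (hard limit): arm points to -y, tip right behind the home stop, blocking it. Starts at 0 to 0.3, friction 0.05 N m, stays where left. Arm 60 mm long, 14 mm wide, top 30 mm above the table; pivot cap 33 mm.
- latch_post (a point): Mid-height of the round steel post (12 mm diameter, 30 to 66 mm above the table) on the latch arm, 40 mm from the pivot; this point is 48 mm above the table.
- block_boss (a point): Loose aluminium gauge block, 0.27 to 0.53 kg: base 60 (x) x 90 (y) x 22 mm, with an upright boss in its middle, 24 (x) x 44 (y) x 34 mm, to grip. This point: the boss's centre, 39 mm above the underside, 51 mm above the table on the plate. Axes along its edges. Starts up to 0.4 rad askew. Home in the corner it lies at fixture x = +30, y = -10 mm (to -8.5).
- centering_ring: Bystander, leave alone: silver-grey vacuum centering ring, 40 mm outside, 8 mm thick, lying on the fixture plate; origin at its underside centre.
- gasket: Bystander, leave alone: flat copper gasket ring, 48 mm outside, 4 mm thick, on the table on the robot's side of the fixture; origin at its underside centre.
- wing_nut: Bystander, leave alone: brass wing nut, about 45 mm across its wings, 20 mm tall, on the table on the robot's side of the fixture; origin at its underside centre.
- half_nipple: Bystander, leave alone: grey steel half-nipple standing on its 70 mm flange, 40 mm tube, 63 mm tall, on the table beyond the fixture; origin at its underside centre.
- blank_flange: Bystander, leave alone: steel blank flange disc, 70 mm across, 13 mm thick, on the table beyond the fixture; origin at its underside centre.
- loose_bolt: Bystander, leave alone: steel bolt standing on its 16 mm head, 46 mm tall, on the table past the fixture's -y end; origin at its underside centre.
- spanner: Bystander, leave alone: steel spanner, 150 mm long, lying on the table past the fixture's +y end; origin at its underside centre.

How it is judged:
By the outcome, as a careful person would: the job done as asked, in the order asked, and still so for the second after the job is handed in, while the arm keeps its last pose, push and grip.
It also fails if it takes over 64 s, if anything falls off the work surface, if the arm or the gripper's body presses on something with over 40 N, if the wrist force passes 120 N, or if a joint passes its speed limit or range.

## Robot

A 6-joint arm with a two-finger parallel gripper is mounted at the origin on the work surface. World frame = base frame: x ahead of the robot, y to its left, z up, the work surface at z = 0. Lengths are in mm, angles in degrees, forces in N, time in s.
With the tool pointing down it reaches from about 350 to 850 mm from the base axis. Payload 8.1 kg.
Tool frame: the origin (TCP) lies midway between the tips of the shut fingers; the grasp point (between the pads) lies 19 mm behind it; z points along the fingers, y is the line along which they close (so a half turn about z gives the same grasp; the last joint's range is limited). The gripper opens to 85 mm and grips with 20 to 120 N. Pads are 22 mm wide; open, the fingers measure 114 mm over their backs; the gripper's body (76 mm by 85 mm) begins 54 mm behind the grasp point. The pads swing forward as they close: fully open they stand 13 mm farther back than shut.
Start: joints at [69.878, 7.471, 85.268, -0, 87.261, -4.893], TCP at [157.587, 578.94, 231.292] pointing down, gripper open.
Joint ranges: [-169.43, 169.43], [-51.17, 129.36], [1.28, 143.12], [-76.62, 256.62], [0, 156.53], [-152.29, 152.29]. Speed limits (degrees/s): [136.94, 136.94, 159.86, 180, 180, 180].

## Interface

Orientations are given as [roll, pitch, yaw] about the fixed x, y, z axes, in that order (R = Rz(yaw) Ry(pitch) Rx(roll)).
In Python, from bench import r gives the robot as it stands. The module is installed in compiled form; this text tells all that it offers.
- The arm moves only by the tool jog_arm, never from a script. Its argument "rows" is a list of rows, each a list of 2 entries, a list of its own where there are three numbers: the shift along the tool's x, y, z in mm, then the turn, a rotation vector about the tool's x, y, z in rad. A call has 1 to 10 rows; each row is the pose to reach, as a shift and turn from the pose commanded when the call began, along the tool's axes at that moment; what a row does not reach only later rows make up. A row lasts 1/10 s, in which the tool goes at most 50 mm and 8.59 degrees, less where a joint would pass 70% of its speed; a pose out of reach is approached as far as the arm can. A call with a gripper value outside its range is refused whole. "grip" is the finger opening in mm, from 0 to 85.4, set as the call begins (left out, the last holds). The fingers move at their own pace and stop on an object; "force" is the grip in N (left out, the last holds). Time passes only in rows, so rows that repeat a pose let the fingers close. It gives the time, the measured TCP pose, the force, the opening and the grip force at its end, in the units of the state.
- r.sense(): the state, without advancing time (a new reading comes with each control period).
- r.snapshot(name): name is "side" or "top" or "wrist"; returns (picture, depth): 400x640x3 uint8, blue, green, red; 400x640 float32, mm along the optical axis (not along the pixel's ray), 0 where there is no reading.
- r.camera_params(name): a dict with "fx", "fy", "cx", "cy" (pixels), "pose" (4x4, takes a point from camera to world coordinates); the wrist camera has in their place "tool_from_camera" (4x4, takes a point from camera to tool coordinates, whose origin is the TCP and whose axes are the flange's). Camera axes: x right, y down, z forward; pixel columns grow to the right and rows downward; lengths in mm; the calibration is good to about 2 mm. A picture is of the moment at which its call begins: read the wrist's pose just before it. camera_params takes no time and is no camera call.
- r.hand_in(): hands the job in; it is judged then, once.
The state is a dict: "time": time; "joint_pos": joint angles; "qd": joint speeds; "joint_efforts": joint torques, N m; "tool_pos": TCP position; "tcp_rot": TCP orientation; "ft_force": force on the tool from outside, world axes, zero at the start; "wrist_torque": the same for the moment, N m; "finger_gap": finger opening in mm; "grip_force": force on a finger pad.
Only numpy, scipy, OpenCV 4.12 (cv2) and the standard library are available. Lean on these libraries where they do the work, as an engineer would, in place of code of your own. Each camera call takes 0.05 s, during which the arm holds its last target. There are 200 camera calls.

## Working session

There is one attempt and no reset: what is moved stays moved. The work goes in short steps, Python scripts to look and compute and a tool call to move; the robot and the scene stay as the last step left them, time stands still between calls to the robot, and variables do not carry over. Pictures are saved under pics/ and viewed, at most 10 in all, crops included, and the job is handed in when it is done.

Besides the shell and the picture viewer there is one more tool, called after "Request:" by a JSON object that holds its "name" and its "arguments". jog_arm: Moves the arm, as the interface text tells. Its arguments: {"type":"object","properties":{"rows":{"type":"array"},"grip":{"type":"number"},"force":{"type":"number"}},"required":["rows"]}

```bash
mkdir -p pics; python3 - <<'E'
from bench import r
import cv2,numpy as np
s=r.sense();print({k:np.round(v,3).tolist() for k,v in s.items()})
for n in("top","side"):
    i,d=r.snapshot(n);cv2.imwrite(f"pics/{n}0.png",i);np.save(f"pics/{n}0d.npy",d)
    c=r.camera_params(n);print(n,c["fx"],c["fy"],c["cx"],c["cy"],np.round(c["pose"],3).tolist())
print(np.round(r.camera_params("wrist")["tool_from_camera"],3).tolist())
E
```

```text
{'time': 0.0, 'joint_pos': [69.878, 7.515, 85.329, -0.0, 87.262, -4.893], 'qd': [0.084, 0.024, 0.077, 0.014, 0.072, -0.015], 'joint_efforts': [0.001, -56.942, -50.054, -0.0, 0.015, -0.0], 'tool_pos': [157.397, 578.423, 230.253], 'tcp_rot': [-179.895, -0.009, 164.771], 'ft_force': [-0.668, -0.108, 0.851], 'wrist_torque': [-0.011, -0.012, 0.004], 'grip_force': 0.0, 'finger_gap': 85.653}
top 404.1861643016287 404.1861643016287 319.62317257697424 194.85509912849443 [[-0.009, -0.997, 0.08, 511.823], [-1.0, 0.008, -0.004, 49.771], [0.003, -0.08, -0.997, 934.853], [0.0, 0.0, 0.0, 1.0]]
side 444.9837902674666 444.9837902674666 312.97280821271886 202.06667559187193 [[0.993, -0.103, 0.064, 556.681], [-0.121, -0.777, 0.617, -492.67], [-0.014, -0.621, -0.784, 735.274], [0.0, 0.0, 0.0, 1.0]]
[[-0.001, -0.954, -0.301, 75.854], [1.0, -0.001, -0.001, 0.234], [0.0, -0.301, 0.954, -142.471], [0.0, 0.0, 0.0, 1.0]]
```

View pics/top0.png

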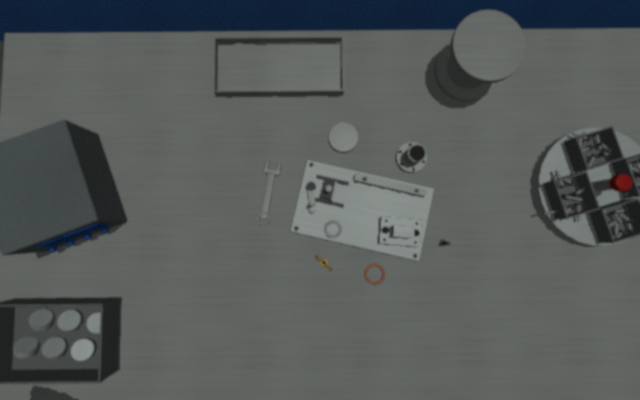

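The top view shows the plate centred near (362,210), with its +y end to the left. The stop is near (328,188), the latch near (311,190) and the block near (400,230). I'll enlarge this area.

```bash
python3 - <<'E'
import cv2,numpy as np
i=cv2.imread("pics/top0.png")[150:270,280:440]
i=cv2.convertScaleAbs(i,alpha=1.3)
cv2.imwrite("pics/c1.png",cv2.resize(i,None,fx=5,fy=5,interpolation=cv2.INTER_CUBIC))
E
```

```text
(no output)
```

View pics/c1.png

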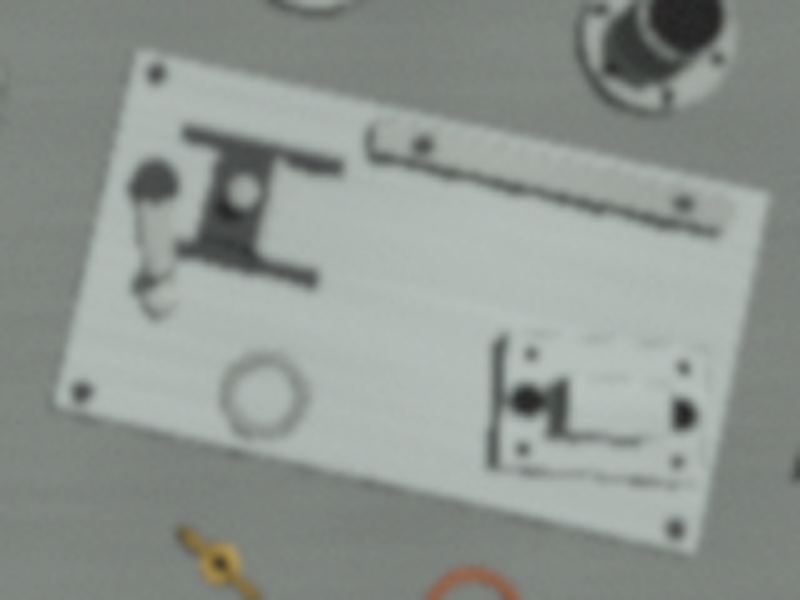

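The crop shows the plate corners at about (138,50), (770,193), (695,552) and (55,405). The stop post top is near (243,190), the latch pivot (155,180), the latch post (158,298), and the block boss about (560–690, 375–440). Next I'll convert these to world positions.

```bash
cat > h.py <<'E'
import cv2,numpy as np
from bench import r
def ray(c,T,u,v,z):
    d=T[:3,:3]@np.array([(u-c["cx"])/c["fx"],(v-c["cy"])/c["fy"],1.]);o=T[:3,3]
    return o+d*(z-o[2])/d[2]
E
python3 - <<'E'
from h import *
c=r.camera_params("top");T=np.array(c["pose"])
i=cv2.imread("pics/top0.png");g=cv2.cvtColor(i,cv2.COLOR_BGR2GRAY);d=np.load("pics/top0d.npy")
def cv(p,z): return ray(c,T,(p[0]+.5)/5-.5+280,(p[1]+.5)/5-.5+150,z)
m=np.zeros_like(g);m[150:270,280:440]=(g[150:270,280:440]>140)*255
m=cv2.morphologyEx(m,cv2.MORPH_OPEN,np.ones((3,3)))
k=max(cv2.findContours(m,cv2.RETR_EXTERNAL,cv2.CHAIN_APPROX_NONE)[0],key=cv2.contourArea)
b=cv2.boxPoints(cv2.minAreaRect(k));print(b)
P=np.array([ray(c,T,u,v,12) for u,v in b]);print(P.round(1),np.linalg.norm(np.diff(P,axis=0),axis=1))
M=np.array([cv(p,12) for p in[(138,50),(770,193),(695,552),(55,405)]]);print(M.round(1),np.linalg.norm(np.diff(M,axis=0),axis=1))
C=M.mean(0);y=(M[0]+M[3]-M[1]-M[2])[:2];y/=np.linalg.norm(y);x=np.array([y[1],-y[0]])
print("C",C,"yaw",np.degrees(np.arctan2(x[1],x[0])))
for n,p,z in[("stop",(243,190),70),("pivot",(155,180),33),("latchpost",(158,298),66),("boss",(627,408),68),("ring",(263,395),20),
  ("blockTL",(500,332),34),("blockBL",(492,468),34),("blockTR",(712,345),34),("blockBR",(700,485),34)]:
    w=cv(p,z);q=(w-C)[:2];u,v=int(p[0]/5+280),int(p[1]/5+150);print(n,w.round(1),"fix",(q@x).round(1),(q@y).round(1))
E
```

```text
[[363.16217 202.97298]
 [368.3946  185.96758]
 [406.97296 197.83784]
 [401.74054 214.84325]]
[[ 566.5  -53.3   12. ]
 [ 605.5  -66.    12. ]
 [ 577.4 -153.9   12. ]
 [ 538.6 -141.    12. ]] [41.00740584 92.27985512 40.92665585]
[[ 667.8   74.1   12. ]
 [ 599.1 -215.7   12. ]
 [ 436.2 -176.6   12. ]
 [ 505.   112.8   12. ]] [297.76753141 167.53299694 297.47202418]
C [552.01357771 -51.34482191  12.        ] yaw -13.361528205111858
stop [596.8  27.8  70. ] fix 25.3 87.3
pivot [605.3  66.2  33. ] fix 24.7 126.7
latchpost [550.9  64.7  66. ] fix -28.0 112.6
boss [ 502.  -135.5   68. ] fix -29.2 -93.4
ring [508.7  18.4  20. ] fix -58.2 57.9
blockTL [535.8 -87.   34. ] fix -7.5 -38.4
blockBL [475.6 -82.2  34. ] fix -67.2 -47.7
blockTR [ 529.2 -181.4   34. ] fix 7.9 -131.8
blockBR [ 467.3 -174.2   34. ] fix -54.0 -139.1
```

Request:
{"name": "jog_arm", "arguments": {"rows": [[[-544,-445,-19],[0,0,1.539]],[[-544,-445,-19],[0,0,1.539]],[[-544,-445,-19],[0,0,1.539]],[[-544,-445,-19],[0,0,1.539]],[[-544,-445,-19],[0,0,1.539]],[[-544,-445,-19],[0,0,1.539]],[[-544,-445,-19],[0,0,1.539]],[[-544,-445,-19],[0,0,1.539]],[[-544,-445,-19],[0,0,1.539]],[[-544,-445,-19],[0,0,1.539]]]}}

```text
time: 1.1
tool_pos: [448.3, 170.1, 244.6]
tcp_rot: [-180.0, -0.0, 78.5]
ft_force: [0.9, -0.0, -0.2]
finger_gap: 85.2
grip_force: 0.0
```

```bash
cat >> h.py <<'E'
from scipy.spatial.transform import Rotation as Ro
C=np.array([552.0,-51.3]);YAW=-13.36
def fx2w(x,y):
    a=np.radians(YAW);return C+[x*np.cos(a)-y*np.sin(a),x*np.sin(a)+y*np.cos(a)]
def w2fx(w):
    a=np.radians(YAW);d=np.asarray(w)[:2]-C;return np.array([d[0]*np.cos(a)+d[1]*np.sin(a),-d[0]*np.sin(a)+d[1]*np.cos(a)])
def togo(x,y,z,yaw):
    "shift and turn from the measured pose to fixture (x,y), height z, tool down at world yaw"
    s=r.sense();R=Ro.from_euler("xyz",s["tcp_rot"],degrees=True)
    d=np.r_[fx2w(x,y),z]-s["tool_pos"]
    print("t",s["time"],"at",np.round(s["tool_pos"],1),np.round(w2fx(s["tool_pos"]),1),"rot",np.round(s["tcp_rot"],2),"F",np.round(s["ft_force"],1))
    print("shift",R.inv().apply(d).round(1),"turn",(R.inv()*Ro.from_euler("xyz",[180,0,yaw],degrees=True)).as_rotvec().round(3))
def wrist(name):
    s=r.sense();i,d=r.snapshot("wrist");c=r.camera_params("wrist")
    T=np.eye(4);T[:3,:3]=Ro.from_euler("xyz",s["tcp_rot"],degrees=True).as_matrix();T[:3,3]=s["tool_pos"]
    T=T@np.array(c["tool_from_camera"]);cv2.imwrite(f"pics/{name}.png",i);np.savez(f"pics/{name}.npz",T=T,d=d)
    return i,d,c,T
E
python3 -c "
from h import *
togo(0,60,250,76.6)"
```

```text
t 1.1 at [448.3 170.1 244.6] [-152.   191.4] rot [-179.99   -0.     78.47] F [ 0.9 -0.  -0.2]
shift [-136.2  147.7   -5.4] turn [-0.    -0.     0.033]
```

Request:
{"name": "jog_arm", "arguments": {"rows": [[[-136,148,-5],[0,0,0.033]],[[-136,148,-5],[0,0,0.033]],[[-136,148,-5],[0,0,0.033]],[[-136,148,-5],[0,0,0.033]],[[-136,148,-5],[0,0,0.033]],[[-136,148,-5],[0,0,0.033]],[[-136,148,-5],[0,0,0.033]]], "grip": 40}}

```text
time: 1.8
tool_pos: [566.0, 10.5, 249.4]
tcp_rot: [-179.9, -0.0, 76.9]
ft_force: [-0.1, 0.5, 0.8]
finger_gap: 40.2
grip_force: 0.0
```

```bash
python3 -c "
from h import *
i,d,c,T=wrist('w1');print(c['fx'],T.round(2).tolist());togo(25,87,90,76.6)"
```

```text
285.9808084046281 [[0.97, -0.22, -0.07, 584.41], [-0.23, -0.93, -0.29, 85.18], [-0.0, 0.3, -0.95, 391.86], [0.0, 0.0, 0.0, 1.0]]
t 1.85 at [566.   10.9 249.6] [-0.8 63.8] rot [-1.7996e+02 -1.0000e-02  7.7000e+01] F [-0.6 -0.3  0.1]
shift [ 23.   26.  159.6] turn [-0.001 -0.     0.007]
```

View pics/w1.png

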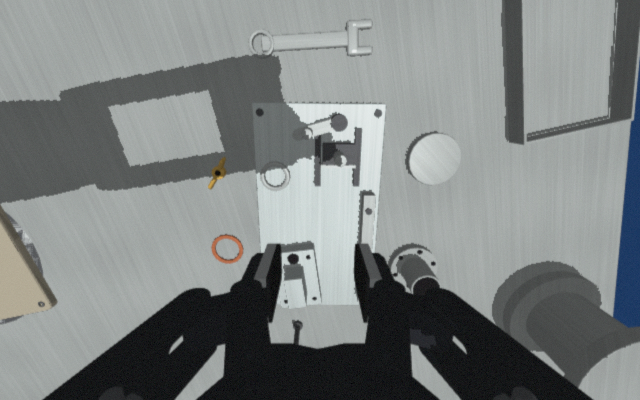

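The wrist view shows the plate's +y edge from (253,103) to (385,103). The latch pivot is at (338,122), the latch post about (303,131), the stop near (338,155), and the block boss around (290,270). I'll crop and stretch the contrast.

```bash
python3 - <<'E'
import cv2,numpy as np
i=cv2.imread("pics/w1.png")[95:195,245:395].astype(float)
i=255*(i/255)**.6
cv2.imwrite("pics/c2.png",cv2.resize(i.astype(np.uint8),None,fx=5,fy=5,interpolation=cv2.INTER_CUBIC))
E
```

```text
(no output)
```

View pics/c2.png

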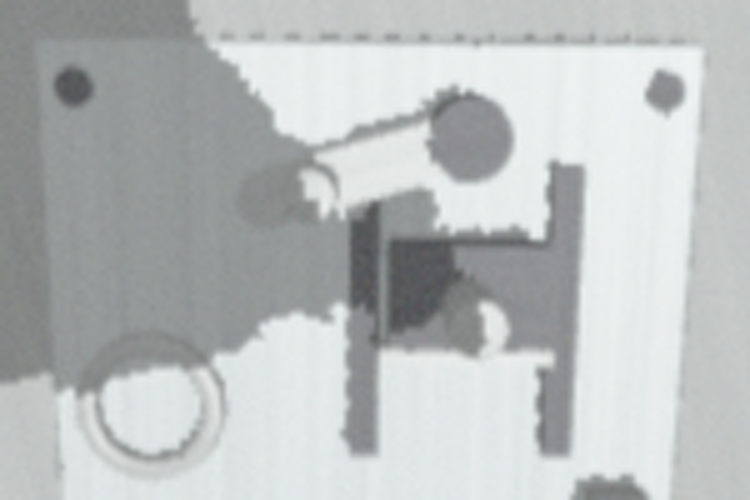

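The crop shows the latch post top near (262,195) and pivot cap (472,138). The stop post top, half in shadow, is near (480,321). I'll turn these into positions and compare them with the sizes given.

```bash
python3 - <<'E'
from h import *
c=r.camera_params("wrist");z=np.load("pics/w1.npz");T=z["T"];d=z["d"]
print("cam fix",w2fx(T[:3,3]))
for n,p,h in[("plateTL",(36,40),12),("plateTR",(704,46),12),("pivot",(472,138),33),("latch top",(262,195),66),("stop top",(480,321),70),("stop rear L",(388,240),34),("stop rear R",(555,240),34)]:
    u,v=(p[0]+.5)/5-.5+245,(p[1]+.5)/5-.5+95
    D=d[int(round(v)),int(round(u))];q=T@np.r_[(u-c["cx"])/c["fx"]*D,(v-c["cy"])/c["fy"]*D,D,1]
    w=ray(c,T,u,v,h);print(n,w.round(1),w2fx(w).round(1),"depth z",q[2].round(1))
E
```

```text
cam fix [-3.56307014e-03  1.40273759e+02]
plateTL [506.5 115.   12. ] [-82.7 151.3] depth z 10.6
plateTR [669.6  75.6  12. ] [ 85.1 150.7] depth z 12.6
pivot [607.  68.  33.] [ 25.9 128.8] depth z 33.3
latch top [556.9  68.2  66. ] [-22.8 117.4] depth z 29.3
stop top [598.3  30.5  70. ] [26.1 90.3] depth z 68.5
stop rear L [581.8  49.1  34. ] [  5.8 104.5] depth z 11.7
stop rear R [621.8  39.8  34. ] [ 46.9 104.7] depth z 18.3
```

```bash
python3 - <<'E'
from h import *
for n in("wrist","top"):
    c=r.camera_params(n)
    if n=="wrist": z=np.load("pics/w1.npz");T=z["T"];d=z["d"];box=(95,235,245,395)
    else: T=np.array(c["pose"]);d=np.load("pics/top0d.npy");box=(150,270,280,440)
    v,u=np.mgrid[box[0]:box[1],box[2]:box[3]];D=d[v,u]
    P=np.stack([(u-c["cx"])/c["fx"]*D,(v-c["cy"])/c["fy"]*D,D,np.ones_like(D)],-1)@T.T
    m=((D>0)&(P[...,2]>48)&(P[...,2]<80)).astype(np.uint8)
    k,L,S,ce=cv2.connectedComponentsWithStats(m)
    for j in range(1,k):
        if S[j,4]>4:
            q=P[L==j];t=q[q[:,2]>np.percentile(q[:,2],90)-6]
            print(n,S[j,4],ce[j]+[box[2],box[0]],"top",t.mean(0)[:3].round(1),w2fx(t.mean(0)).round(1))
E
```

```text
wrist 96 [306.64583333 133.5       ] top [567.2  65.6  65.7] [-12.2 117.2]
wrist 143 [339.93706294 159.4965035 ] top [597.6  28.8  69.8] [25.9 88.5]
top 207 [415.62801932 155.0531401 ] top [ 667.9 -165.3   65. ] [139.1 -84.2]
top 38 [328.21052632 187.89473684] top [596.7  27.3  71.2] [25.4 86.8]
top 24 [311.         202.29166667] top [566.3  65.   67.5] [-13.  116.5]
top 248 [402.47580645 230.85080645] top [ 502.6 -131.4   69.2] [-29.5 -89.4]
```

```bash
python3 -c "
from h import *
togo(25.2,87.5,90,76.64)"
```

```text
t 1.85 at [566.   10.9 249.6] [-0.8 63.8] rot [-1.7996e+02 -1.0000e-02  7.7000e+01] F [-0.6 -0.3  0.1]
shift [ 23.5  26.2 159.6] turn [-0.001 -0.     0.006]
```

Request:
{"name": "jog_arm", "arguments": {"rows": [[[23.5,26,60],[0,0,0.006]],[[23.5,26,100],[0,0,0.006]],[[23.5,26,140],[0,0,0.006]],[[23.5,26,160],[0,0,0.006]],[[23.5,26,160],[0,0,0.006]],[[23.5,26,160],[0,0,0.006]],[[23.5,26,160],[0,0,0.006]],[[23.5,26,160],[0,0,0.006]]], "grip": 40}}

```text
time: 2.65
tool_pos: [599.0, 27.0, 92.7]
tcp_rot: [179.7, -0.0, 76.6]
ft_force: [0.6, -0.9, -0.2]
finger_gap: 40.3
grip_force: 0.0
```

```bash
python3 -c "
from h import *
togo(25.2,87.5,42,76.64)"
```

```text
t 2.65 at [599.   27.   92.7] [27.6 87.1] rot [ 1.7975e+02 -5.0000e-02  7.6610e+01] F [ 0.6 -0.9 -0.2]
shift [ 0.4 -2.6 50.7] turn [ 0.004 -0.001 -0.   ]
```

Request:
{"name": "jog_arm", "arguments": {"rows": [[[0,-2,15],[0,0,0]],[[0,-2,30],[0,0,0]],[[0,-2,42],[0,0,0]],[[0,-2,50],[0,0,0]],[[0,-2,50],[0,0,0]],[[0,-2,50],[0,0,0]]]}}

```text
time: 3.25
tool_pos: [595.1, 27.3, 39.4]
tcp_rot: [-180.0, 0.0, 76.6]
ft_force: [0.2, 0.4, 0.8]
finger_gap: 39.8
grip_force: 0.0
```

Request:
{"name": "jog_arm", "arguments": {"rows": [[[0,0,0],[0,0,0]],[[0,0,0],[0,0,0]],[[0,0,0],[0,0,0]],[[0,0,0],[0,0,0]],[[0,0,0],[0,0,0]],[[0,0,0],[0,0,0]],[[0,0,0],[0,0,0]]], "grip": 5, "force": 30}}

```text
time: 3.95
tool_pos: [596.2, 27.3, 40.7]
tcp_rot: [179.9, -0.0, 76.6]
ft_force: [2.8, -0.2, 4.6]
finger_gap: 13.2
grip_force: 30.1
```

```bash
python3 -c "
from h import *
togo(25.2,50,42,76.64)"
```

```text
t 3.95 at [596.2  27.3  40.7] [24.9 86.7] rot [ 1.7988e+02 -2.0000e-02  7.6590e+01] F [ 2.8 -0.2  4.6]
shift [-36.7   0.3  -1.3] turn [ 0.002 -0.    -0.001]
```

Request:
{"name": "jog_arm", "arguments": {"rows": [[[-8,0,0],[0,0,0]],[[-16,0,0],[0,0,0]],[[-24,0,0],[0,0,0]],[[-31,0,0],[0,0,0]],[[-35,0,0],[0,0,0]],[[-37,0,0],[0,0,0]],[[-38,0,0],[0,0,0]],[[-39,0,0],[0,0,0]],[[-39,0,0],[0,0,0]],[[-39,0,0],[0,0,0]]]}}

```text
time: 4.95
tool_pos: [587.6, -8.4, 40.7]
tcp_rot: [179.9, -0.2, 76.6]
ft_force: [6.0, 10.0, 4.4]
finger_gap: 13.0
grip_force: 30.1
```

Request:
{"name": "jog_arm", "arguments": {"rows": [[[-2,0,0],[0,0,0]],[[-2,0,0],[0,0,0]],[[-2,0,0],[0,0,0]]]}}

```text
time: 5.25
tool_pos: [587.5, -9.1, 40.7]
tcp_rot: [179.9, -0.3, 76.6]
ft_force: [9.7, 16.2, 2.2]
finger_gap: 12.8
grip_force: 29.9
```

Request:
{"name": "jog_arm", "arguments": {"rows": [[[0,0,0],[0,0,0]],[[0,0,0],[0,0,0]],[[0,0,-15],[0,0,0]],[[0,0,-40],[0,0,0]],[[0,0,-60],[0,0,0]],[[0,0,-60],[0,0,0]]], "grip": 36}}

```text
time: 5.85
tool_pos: [588.1, -13.2, 104.3]
tcp_rot: [179.7, -0.0, 76.6]
ft_force: [-0.2, -1.1, 0.4]
finger_gap: 36.1
grip_force: 0.0
```

```bash
python3 -c "
from h import *
togo(-12.7,116.7,42,76.64)"
```

```text
t 5.85 at [588.1 -13.2 104.3] [26.3 45.4] rot [ 1.7966e+02 -3.0000e-02  7.6570e+01] F [-0.2 -1.1  0.4]
shift [ 71.2 -39.5  62.1] turn [ 0.006 -0.001 -0.001]
```

Request:
{"name": "jog_arm", "arguments": {"rows": [[[40,-20,0],[0,0,0]],[[71,-39.5,0],[0,0,0]],[[71,-39.5,0],[0,0,0]],[[71,-39.5,15],[0,0,0]],[[71,-39.5,35],[0,0,0]],[[71,-39.5,50],[0,0,0]],[[71,-39.5,61],[0,0,0]],[[71,-39.5,61],[0,0,0]],[[71,-39.5,61],[0,0,0]]]}}

```text
time: 6.75
tool_pos: [563.8, 65.3, 38.6]
tcp_rot: [-180.0, 0.0, 76.6]
ft_force: [0.2, 0.1, 0.3]
finger_gap: 36.0
grip_force: 0.0
```

Request:
{"name": "jog_arm", "arguments": {"rows": [[[0,0,0],[0,0,0]],[[0,0,0],[0,0,0]],[[0,0,0],[0,0,0]],[[0,0,0],[0,0,0]],[[0,0,0],[0,0,0]],[[0,0,0],[0,0,0]],[[0,0,0],[0,0,0]]], "grip": 4, "force": 25}}

```text
time: 7.45
tool_pos: [565.7, 65.6, 40.1]
tcp_rot: [179.8, -0.1, 76.6]
ft_force: [5.9, -0.8, -3.4]
finger_gap: 10.7
grip_force: 26.8
```

```bash
python3 -c "
from h import *
togo(25,86.5,42,76.64)"
```

```text
t 7.45 at [565.7  65.6  40.1] [-13.7 116.9] rot [ 1.7977e+02 -5.0000e-02  7.6590e+01] F [ 5.9 -0.8 -3.4]
shift [-30.4  38.7  -1.8] turn [ 0.004 -0.001 -0.001]
```

Request:
{"name": "jog_arm", "arguments": {"rows": [[[-3,1,0],[0,0,0]],[[-6,2,0],[0,0,0]],[[-11.4,4.7,0],[0,0,0]],[[-16.3,8.2,0],[0,0,0]],[[-20.5,12.4,0],[0,0,0]],[[-24.1,17.2,0],[0,0,0]],[[-27,22.5,0],[0,0,0]],[[-29,28.1,0],[0,0,0]],[[-30.2,34,0],[0,0,0]],[[-30.5,38.8,0],[0,0,0]]]}}

```text
time: 8.45
tool_pos: [593.8, 25.3, 39.5]
tcp_rot: [-179.9, 0.1, 76.6]
ft_force: [-4.0, 2.2, 3.9]
finger_gap: 11.2
grip_force: 27.8
```

Request:
{"name": "jog_arm", "arguments": {"rows": [[[0,2,0],[0,0,0]],[[0,3,0],[0,0,0]],[[0,3,0],[0,0,0]],[[0,3,0],[0,0,0]]]}}

```text
time: 8.85
tool_pos: [596.1, 24.9, 39.5]
tcp_rot: [-179.8, 0.2, 76.6]
ft_force: [-11.3, -5.4, 10.4]
finger_gap: 10.8
grip_force: 28.7
```

```bash
python3 -c "
from h import *
togo(25,86.5,42,76.64)"
```

```text
t 8.85 at [596.1  24.9  39.5] [25.3 84.3] rot [-1.7985e+02  1.6000e-01  7.6600e+01] F [-11.3  -5.4  10.4]
shift [ 2.2 -0.3 -2.5] turn [-0.003  0.003 -0.001]
```

Request:
{"name": "jog_arm", "arguments": {"rows": [[[0,3,0],[0,0,0]],[[0,3,0],[0,0,0]],[[0,3,0],[0,0,0]]]}}

```text
time: 9.15
tool_pos: [596.5, 24.5, 39.2]
tcp_rot: [-179.5, 0.2, 76.6]
ft_force: [-24.2, -4.3, 20.2]
finger_gap: 10.5
grip_force: 29.9
```

Request:
{"name": "jog_arm", "arguments": {"rows": [[[0,-2,0],[0,0,0]],[[0,-3,0],[0,0,0]],[[0,-3,-15],[0,0,0]],[[0,-3,-50],[0,0,0]],[[0,-3,-90],[0,0,0]],[[0,-3,-120],[0,0,0]],[[0,-3,-120],[0,0,0]],[[0,-3,-120],[0,0,0]],[[0,-3,-120],[0,0,0]],[[0,-3,-120],[0,0,0]]], "grip": 40}}

```text
time: 10.15
tool_pos: [596.4, 26.4, 157.3]
tcp_rot: [-179.9, 0.0, 76.6]
ft_force: [-0.3, -0.5, -0.4]
finger_gap: 39.9
grip_force: 0.0
```

```bash
python3 - <<'E'
from h import *
def tall(n,d,c,T):
    v,u=np.mgrid[0:400,0:640];D=d
    P=np.stack([(u-c["cx"])/c["fx"]*D,(v-c["cy"])/c["fy"]*D,D,np.ones_like(D)],-1)@np.array(T).T
    m=((D>0)&(P[...,2]>48)&(P[...,2]<80)).astype(np.uint8)
    k,L,S,ce=cv2.connectedComponentsWithStats(m)
    for j in range(1,k):
        q=P[L==j];t=q[q[:,2]>np.percentile(q[:,2],90)-6]
        f=w2fx(t.mean(0))
        if S[j,4]>4 and abs(f[0])<85 and abs(f[1])<150: print(n,S[j,4],ce[j].round(1),t.mean(0)[:3].round(1),f.round(1))
i,d,c,T=wrist("w2");tall("w",d,c,T)
i,d=r.snapshot("side");cv2.imwrite("pics/s2.png",i);c=r.camera_params("side");tall("side",d,c,c["pose"])
i=np.hstack([cv2.imread("pics/w2.png")[:300,150:450],cv2.resize(i[100:300,200:400],(400,300))]);cv2.imwrite("pics/c3.png",i)
togo(-29.5,-89.4,100,76.64)
E
```

```text
w 208 [317.5 200.2] [597.9  29.4  65.5] [26.  89.1]
w 308 [317.3 239. ] [589.4  -5.8  69.4] [25.9 52.9]
w 56 [273.  338.8] [ 515.7 -111.    56.6] [-21.6 -66.5]
side 52 [306.6 208.3] [597.8  27.   63.5] [26.5 86.8]
side 81 [304.3 223.4] [589.2  -9.1  67.7] [26.4 49.7]
side 435 [261.7 288.2] [ 503.8 -132.7   66.4] [-28.1 -90.3]
t 10.25 at [596.6  26.4 157.4] [25.4 85.8] rot [-1.7986e+02  3.0000e-02  7.6590e+01] F [ 0.7  0.2 -0.3]
shift [-175.3  -54.6   57.6] turn [-0.002  0.    -0.001]
```

View pics/c3.png

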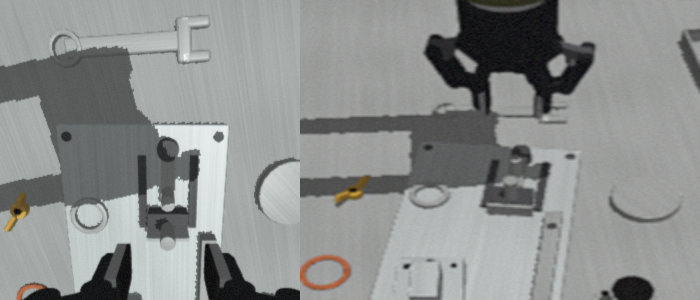

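The left half (wrist) shows the latch arm in line behind the stop: latch post at (168,200), stop post at (168,242). The side view on the right agrees. The stop is home and locked. Next is the block's yaw, taken from the first top depth image.

```bash
python3 - <<'E'
from h import *
def rect(n,d,c,T):
    v,u=np.mgrid[0:400,0:640]
    P=np.stack([(u-c["cx"])/c["fx"]*d,(v-c["cy"])/c["fy"]*d,d,np.ones_like(d)],-1)@np.array(T).T
    W=P[...,:2]-C;a=np.radians(YAW);X=W[...,0]*np.cos(a)+W[...,1]*np.sin(a);Y=-W[...,0]*np.sin(a)+W[...,1]*np.cos(a)
    reg=(d>0)&(abs(X)<80)&(Y<-25)&(Y>-148)
    for nm,lo,hi in(("boss",58,80),("base",25,80)):
        m=reg&(P[...,2]>lo)&(P[...,2]<hi)&((X<45)|(P[...,2]>40))
        k,L,S,_=cv2.connectedComponentsWithStats(m.astype(np.uint8));m=L==1+np.argmax(S[1:,4])
        print(n,nm,m.sum(),cv2.minAreaRect(np.stack([X[m],Y[m]],-1).astype(np.float32)),P[m][:,2].mean())
c=r.camera_params("top");rect("top",np.load("pics/top0d.npy"),c,c["pose"])
c=r.camera_params("side");rect("side",np.load("pics/side0d.npy"),c,c["pose"])
E
```

```text
top boss 241 ((-29.41121482849121, -89.46847534179688), (23.740718841552734, 44.56429672241211), 7.729526996612549) 68.87367690581364
top base 1111 ((-29.38149642944336, -89.50433349609375), (59.9644775390625, 90.59184265136719), 7.618607521057129) 42.75186938117188
side boss 380 ((-28.49441146850586, -88.85511779785156), (24.12450408935547, 45.25003433227539), 7.196473598480225) 65.7989619554487
side base 1716 ((-28.692867279052734, -88.75910949707031), (60.432586669921875, 92.02798461914062), 7.750387668609619) 40.6975672357898
```

```bash
python3 -c "
from h import *
togo(-29.2,-89.2,100,84.24)"
```

```text
t 10.25 at [596.6  26.4 157.4] [25.4 85.8] rot [-1.7986e+02  3.0000e-02  7.6590e+01] F [ 0.7  0.2 -0.3]
shift [-175.1  -54.3   57.6] turn [-0.002  0.    -0.133]
```

Request:
{"name": "jog_arm", "arguments": {"rows": [[[-45,-14,0],[0,0,-0.133]],[[-90,-28,0],[0,0,-0.133]],[[-135,-42,0],[0,0,-0.133]],[[-175,-54,20],[0,0,-0.133]],[[-175,-54,58],[0,0,-0.133]],[[-175,-54,58],[0,0,-0.133]],[[-175,-54,58],[0,0,-0.133]],[[-175,-54,58],[0,0,-0.133]],[[-175,-54,58],[0,0,-0.133]]], "grip": 60}}

```text
time: 11.15
tool_pos: [505.9, -131.1, 102.7]
tcp_rot: [179.8, 0.0, 84.3]
ft_force: [0.5, -0.3, -0.5]
finger_gap: 60.0
grip_force: 0.0
```

```bash
python3 -c "
from h import *
togo(-29.2,-89.2,42,84.24)"
```

```text
t 11.15 at [ 505.9 -131.1  102.7] [-26.4 -88.3] rot [1.7984e+02 4.0000e-02 8.4300e+01] F [ 0.5 -0.3 -0.5]
shift [-0.5 -3.1 60.7] turn [0.003 0.001 0.001]
```

Request:
{"name": "jog_arm", "arguments": {"rows": [[[-0.5,-2,20],[0,0,0]],[[-0.5,-2,40],[0,0,0]],[[-0.5,-2,52],[0,0,0]],[[-0.5,-2,58],[0,0,0]],[[-0.5,-2,58],[0,0,0]],[[-0.5,-2,58],[0,0,0]]]}}

```text
time: 11.75
tool_pos: [503.0, -131.8, 43.7]
tcp_rot: [179.9, 0.0, 84.2]
ft_force: [1.4, 0.0, -0.2]
finger_gap: 60.2
grip_force: 0.0
```

Request:
{"name": "jog_arm", "arguments": {"rows": [[[0,0,0],[0,0,0]],[[0,0,0],[0,0,0]],[[0,0,0],[0,0,0]],[[0,0,0],[0,0,0]],[[0,0,0],[0,0,0]],[[0,0,0],[0,0,0]],[[0,0,0],[0,0,0]],[[0,0,0],[0,0,0]]], "grip": 15, "force": 60}}

```text
time: 12.55
tool_pos: [503.0, -132.0, 43.7]
tcp_rot: [179.9, 0.0, 84.2]
ft_force: [-0.0, 0.0, 5.4]
finger_gap: 22.9
grip_force: 60.8
```

```bash
python3 -c "
from h import *
togo(20,-30,42,76.64);print(r.sense()['wrist_torque'])"
```

```text
t 12.55 at [ 503.  -132.    43.7] [-29.1 -89.8] rot [1.7991e+02 2.0000e-02 8.4210e+01] F [-0.   0.   5.4]
shift [52.8 56.5  1.7] turn [0.002 0.    0.132]
[0.02876223 0.06337863 0.0043487 ]
```

Request:
{"name": "jog_arm", "arguments": {"rows": [[[0,6,0],[0,0,0.02]],[[6,12,0],[0,0,0.05]],[[14,20,0],[0,0,0.08]],[[22,28,0],[0,0,0.11]],[[30,36,0],[0,0,0.132]],[[38,44,0],[0,0,0.132]],[[46,50,0],[0,0,0.132]],[[53,56,0],[0,0,0.132]],[[53,56,0],[0,0,0.132]],[[53,56,0],[0,0,0.132]]]}}

```text
time: 13.55
tool_pos: [564.3, -84.4, 43.6]
tcp_rot: [179.9, -0.0, 76.7]
ft_force: [1.4, 1.7, 6.1]
finger_gap: 22.9
grip_force: 60.8
```

```bash
python3 -c "
from h import *
togo(30,-30,42,76.64);print(r.sense()['wrist_torque'])"
```

```text
t 13.55 at [564.3 -84.4  43.6] [ 19.6 -29.4] rot [ 1.7989e+02 -3.0000e-02  7.6680e+01] F [1.4 1.7 6.1]
shift [-0.6 10.4  1.6] turn [ 0.002 -0.     0.001]
[ 0.24293107 -0.18273806 -0.03424646]
```

Request:
{"name": "jog_arm", "arguments": {"rows": [[[0,4,0],[0,0,0]],[[0,7,0],[0,0,0]],[[0,9,0],[0,0,0]],[[0,11,0],[0,0,0]],[[0,12,0],[0,0,0]],[[0,13,0],[0,0,0]],[[0,13,0],[0,0,0]],[[0,13,0],[0,0,0]]]}}

```text
time: 14.35
tool_pos: [574.0, -87.4, 43.7]
tcp_rot: [-179.8, 0.0, 76.6]
ft_force: [-15.3, 4.5, 20.1]
finger_gap: 22.9
grip_force: 62.7
```

```bash
python3 -c "
from h import *
togo(30,-10,42,76.64);print(r.sense()['wrist_torque'])"
```

```text
t 14.35 at [574.  -87.4  43.7] [ 29.7 -30. ] rot [-179.76    0.     76.63] F [-15.3   4.5  20.1]
shift [20.   0.3  1.7] turn [-0.004  0.    -0.   ]
[ 0.50407149  2.22734237 -0.21986958]
```

Request:
{"name": "jog_arm", "arguments": {"rows": [[[5,0,0],[0,0,0]],[[10,0,0],[0,0,0]],[[14,0,0],[0,0,0]],[[17,0,0],[0,0,0]],[[19,0,0],[0,0,0]],[[20,0,0],[0,0,0]],[[21,0,0],[0,0,0]],[[22,0,0],[0,0,0]],[[23,0,0],[0,0,0]],[[23,0,0],[0,0,0]]]}}

```text
time: 15.35
tool_pos: [578.9, -66.8, 43.7]
tcp_rot: [-179.8, 0.2, 76.6]
ft_force: [-17.2, -4.8, 20.2]
finger_gap: 22.8
grip_force: 62.7
```

```bash
python3 -c "
from h import *
togo(30,-10,42,76.64);s=r.sense();print(s['wrist_torque'],'fixF',w2fx(np.r_[C+s['ft_force'][:2]]))"
```

```text
t 15.35 at [578.9 -66.8  43.7] [29.8 -8.9] rot [-1.7976e+02  1.6000e-01  7.6610e+01] F [-17.2  -4.8  20.2]
shift [-1.1  0.2  1.7] turn [-0.004  0.003 -0.   ]
[-0.72293927  2.56665627 -0.28790673] fixF [-15.5823964   -8.65096818]
```

Request:
{"name": "jog_arm", "arguments": {"rows": [[[1,0,0],[0,0,0]],[[2,0,0],[0,0,0]],[[3,0,0],[0,0,0]],[[3,0,0],[0,0,0]],[[3,0,0],[0,0,0]]]}}

```text
time: 15.85
tool_pos: [579.3, -65.4, 43.7]
tcp_rot: [-179.7, 0.3, 76.6]
ft_force: [-18.8, -11.9, 20.7]
finger_gap: 22.5
grip_force: 62.8
```

```bash
python3 -c "
from h import *
togo(30,-10,42,76.64);s=r.sense();print(s['wrist_torque'],'fixF',w2fx(np.r_[C+s['ft_force'][:2]]))"
```

```text
t 15.85 at [579.3 -65.4  43.7] [29.8 -7.5] rot [-179.75    0.28   76.59] F [-18.8 -11.9  20.7]
shift [-2.5  0.2  1.7] turn [-0.004  0.005 -0.001]
[-1.81003233  2.91348669 -0.12891744] fixF [-15.57296419 -15.89791084]
```

Request:
{"name": "jog_arm", "arguments": {"rows": [[[1,0,0],[0,0,0]],[[2,0,0],[0,0,0]],[[3,0,0],[0,0,0]],[[3,0,0],[0,0,0]],[[3,0,0],[0,0,0]]]}}

```text
time: 16.35
tool_pos: [579.4, -65.1, 43.9]
tcp_rot: [-179.7, 0.5, 76.6]
ft_force: [-24.0, -22.8, 22.8]
finger_gap: 22.7
grip_force: 63.0
```

```bash
python3 - <<'E'
from h import *
togo(30,-10,42,76.64);s=r.sense();print(s['wrist_torque'],'fixF',w2fx(np.r_[C+s['ft_force'][:2]]))
o=[]
i,d,c,T=wrist("w3");o.append(cv2.resize(i[150:350,200:440],(400,333)))
i,d=r.snapshot("side");cv2.imwrite("pics/s3.png",i);o.append(cv2.resize(i[180:320,240:380],(333,333)))
cv2.imwrite("pics/c4.png",np.hstack(o))
E
```

```text
t 16.35 at [579.4 -65.1  43.9] [29.8 -7.1] rot [-179.73    0.5    76.55] F [-24.  -22.8  22.8]
shift [-2.9  0.2  1.9] turn [-0.005  0.009 -0.002]
[-3.51695034  3.58823436 -0.08808626] fixF [-18.11578953 -27.76186589]
```

View pics/c4.png

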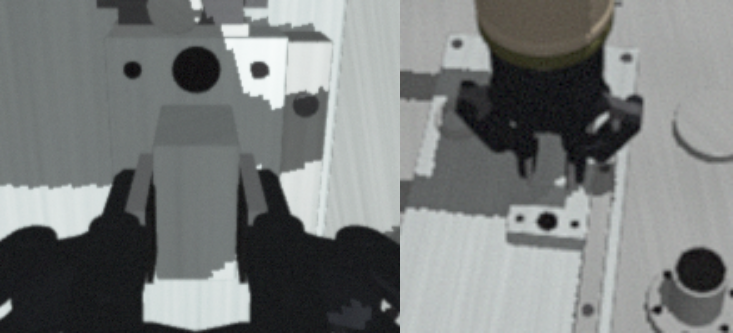

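```bash
python3 - <<'E'
from h import *
z=np.load("pics/w3.npz");T=z["T"];d=z["d"];c=r.camera_params("wrist")
v,u=np.mgrid[0:400,0:640]
P=np.stack([(u-c["cx"])/c["fx"]*d,(v-c["cy"])/c["fy"]*d,d,np.ones_like(d)],-1)@T.T
a=np.radians(YAW);W=P[...,:2]-C;X=W[...,0]*np.cos(a)+W[...,1]*np.sin(a);Y=-W[...,0]*np.sin(a)+W[...,1]*np.cos(a);Z=P[...,2]
def fit(n,m):
    m&=d>0;q=np.c_[X[m]-30,Y[m]+10,np.ones(m.sum())];k=np.linalg.lstsq(q,Z[m],rcond=None)[0]
    print(n,m.sum(),"slope deg x,y",np.degrees(k[:2]).round(2),"z0",k[2].round(2),"sd",(Z[m]-q@k).std().round(2))
fit("boss",(abs(X-31)<9)&(abs(Y+9)<19)&(Z>60)&(Z<75))
fit("base front",(abs(X-30)<27)&(Y>14)&(Y<32)&(Z>28)&(Z<40))
fit("plate",(X<-8)&(X>-80)&(Y>-60)&(Y<30)&(abs(Z-12)<5))
fit("fence",(abs(X-69)<6)&(Y>-60)&(Y<30)&(abs(Z-30)<5))
m=(Z>28)&(Z<40)&(Y>0)&(Y<30)&(X<62);print("base top X range",np.percentile(X[m],[1,99]).round(1))
m=(Z>26)&(Z<34)&(Y>-60)&(Y<30)&(X>55)&(X<90);print("fence?",np.percentile(X[m],[1,99]).round(1))
E
```

```text
boss 2543 slope deg x,y [-0.01 -0.33] z0 68.2 sd 0.54
base front 3013 slope deg x,y [-0.15 -1.25] z0 35.1 sd 1.01
plate 12169 slope deg x,y [ 0.03 -0.02] z0 11.97 sd 0.58
fence 1913 slope deg x,y [-0.43  0.13] z0 30.3 sd 0.6
base top X range [ 1.4 61.5]
fence? [55.5 76.3]
```

The view shows the block's right edge against the fence and its front at the stop. The force is rigid on both stops. The boss top slopes about 0.3° nose-down under the push, so I'll back off slightly and counter-tilt to seat it flat.

Request:
{"name": "jog_arm", "arguments": {"rows": [[[-0.5,0,0],[-0.002,0.005,0]],[[-1,0,0],[-0.004,0.01,0]],[[-1,0,0],[-0.004,0.012,0]],[[-1,0,0],[-0.004,0.012,0]],[[-1,0,0],[-0.004,0.012,0]]]}}

```text
time: 16.95
tool_pos: [579.4, -64.8, 43.6]
tcp_rot: [-180.0, -0.3, 76.6]
ft_force: [-20.6, -18.6, 20.2]
finger_gap: 22.9
grip_force: 63.1
```

```bash
cat > chk.py <<'E'
from h import *
togo(30,-10,42,76.64);s=r.sense();print(s['wrist_torque'],'fixF',w2fx(np.r_[C+s['ft_force'][:2]]))
i,d,c,T=wrist("w4")
v,u=np.mgrid[0:400,0:640]
P=np.stack([(u-c["cx"])/c["fx"]*d,(v-c["cy"])/c["fy"]*d,d,np.ones_like(d)],-1)@T.T
a=np.radians(YAW);W=P[...,:2]-C;X=W[...,0]*np.cos(a)+W[...,1]*np.sin(a);Y=-W[...,0]*np.sin(a)+W[...,1]*np.cos(a);Z=P[...,2]
def fit(n,m):
    m&=d>0;q=np.c_[X[m]-30,Y[m]+10,np.ones(m.sum())];k=np.linalg.lstsq(q,Z[m],rcond=None)[0]
    print(n,m.sum(),"slope deg x,y",np.degrees(k[:2]).round(2),"z0",k[2].round(2))
fit("boss",(abs(X-31)<9)&(abs(Y+9)<19)&(Z>60)&(Z<75))
fit("plate",(X<-8)&(X>-80)&(Y>-60)&(Y<30)&(abs(Z-12)<5))
m=((Z>60)&(Z<75)&(abs(X-31)<25)&(Y<20)&(Y>-40)).astype(np.uint8)
# yaw of the base's -x edge and the fence's top edge, from depth
for n,lo,hi,f in(("block -x edge",27,40,lambda x:x.min()),("fence outer edge",25,36,lambda x:x.max())):
    e=[]
    for y in range(-5,32,2):
        q=(abs(Y-y)<1)&(Z>lo)&(Z<hi)&(X>-10)&(X<85)&(d>0)
        if q.sum()>5: e.append((y,f(X[q])))
    e=np.array(e);k=np.polyfit(e[:,0],e[:,1],1);print(n,"yaw deg",-np.degrees(k[0]).round(2),k[1].round(1))
E
python3 chk.py
```

```text
t 16.95 at [579.4 -64.8  43.6] [29.8 -6.9] rot [-179.97   -0.29   76.58] F [-20.6 -18.6  20.2]
shift [-3.2  0.2  1.6] turn [-0.001 -0.005 -0.001]
[-2.87099392  3.28459085  0.04746817] fixF [-15.72343727 -22.82431813]
boss 2597 slope deg x,y [0.05 0.03] z0 67.95
plate 12207 slope deg x,y [ 0.01 -0.03] z0 11.94
block -x edge yaw deg -0.3 0.9
fence outer edge yaw deg -0.18 76.3
```

Request:
{"name": "jog_arm", "arguments": {"rows": [[[0,1.5,0],[0,0,0]],[[0,1.5,0],[0,0,0]],[[0,1.5,0],[0,0,0]],[[0,1.5,0],[0,0,0]],[[0,1.5,0],[0,0,0]],[[0,1.5,0],[0,0,0]],[[0,1.5,0],[0,0,0]]]}}

```text
time: 17.7
tool_pos: [579.4, -64.8, 43.6]
tcp_rot: [-179.8, -0.3, 76.6]
ft_force: [-29.3, -16.3, 27.4]
finger_gap: 23.0
grip_force: 63.9
```

```bash
python3 chk.py
```

```text
t 17.7 at [579.4 -64.8  43.6] [29.8 -6.8] rot [-179.78   -0.28   76.59] F [-29.3 -16.3  27.4]
shift [-3.2  0.2  1.6] turn [-0.004 -0.005 -0.001]
[-2.62904071  4.49129517  0.0151039 ] fixF [-24.72912082 -22.57818651]
boss 2588 slope deg x,y [-0.05 -0.  ] z0 67.99
plate 12147 slope deg x,y [ 0.02 -0.04] z0 11.96
block -x edge yaw deg -0.15 0.9
fence outer edge yaw deg -0.17 76.3
```

The block is flat and square to the fence, pressed about 25 N into the fence and 23 N into the stop. I'm handing in.

```bash
python3 -c "
from bench import r
print(r.hand_in())"
```

```text
the job is handed in; nothing more can be done
None
```

I pushed the end stop home, turned the latch fully round behind it, and handed in at 17.7 s with the gauge block flat and flush in the corner, still gripped and pressed about 25 N toward the fence and 23 N toward the stop; the hand-in gave no verdict.

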